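Trial-fit a tapered mandrel and break it loose with the drift key

ROBOT

A 6-joint arm with a two-finger parallel gripper is mounted at the origin on the work surface. World frame = base frame: x ahead of the robot, y to its left, z up, the work surface at z = 0. Lengths are in mm, angles in rad, forces in N, time in s.
With the tool pointing down it reaches from about 350 to 775 mm from the base axis. Payload 7.3 kg.
Tool frame: the origin (TCP) lies at the very end of the fingers, on their centre line; the grasp point (between the pads) lies bot.grip_point_offset behind it (bot.grip_point_offset is the distance from the TCP to the grasp point, in mm); z points along the fingers, y is the line along which they close (so a half turn about z gives the same grasp; the last joint's range is limited). The gripper opens to 92 mm and grips with 3 to 60 N. Pads are 19 mm wide; open, the fingers measure 130 mm over their backs; the gripper's body (75 mm by 190 mm) begins 47 mm behind the grasp point.
Start: joints at [1.012, 0.342, 1.524, -0, 1.275, -0.146], TCP at [210.605, 480.927, 226.741] pointing down, gripper open.
Joint ranges: [-2.53, 2.53], [-0.77, 2.02], [0.04, 2.7], [-1, 4.14], [0.28, 2.66], [-3.11, 3.11]. Speed limits (rad/s): [2.57, 2.57, 3.14, 3.14, 3.14, 3.14].

INTERFACE

Orientations are given as [roll, pitch, yaw] about the fixed x, y, z axes, in that order (R = Rz(yaw) Ry(pitch) Rx(roll)).
In Python, from plant import bot gives the robot as it stands. The module is installed in compiled form; this text tells all that it offers.
- The arm moves only by the tool carry_out, never from a script. Its argument "plan" is a list of rows, each an object of numbers: "tx", "ty", "tz": the shift along the world's x, y, z in mm; "rx", "ry", "rz": the turn, a rotation vector about the world's x, y, z in rad. A call has 1 to 12 rows; each row shifts and turns the commanded pose from where the row before left it; what a row does not reach is not made up. A row lasts 1/10 s, in which the tool goes at most 50 mm and 8.59 degrees, less where a joint would pass 70% of its speed; a pose out of reach is approached as far as the arm can. A call with a gripper value outside its range is refused whole. "gripper" is the closure, from 0 (fully open) to 1 (shut), set as the call begins (left out, the last holds). The fingers move at their own pace and stop on an object; the grip force is fixed at half the most. Time passes only in rows, so rows that do not move let the fingers close. It gives the time, the measured TCP pose, the force, the opening and the grip force at its end, in the units of the state.
- bot.get_obs(): the state, without advancing time (a new reading comes with each control period).
- bot.capture(name): name is "side" or "top" or "wrist"; returns the picture (400x640x3 uint8, red, green, blue); there is no depth.
- bot.camera_model(name): a dict with "camera_matrix" (3x3 intrinsics, pixels), "R" (3x3) and "t" (3): a world point X has camera coordinates R X + t. Camera axes: x right, y down, z forward; pixel columns grow to the right and rows downward; lengths in mm; the calibration is good to about 2 mm. A picture is of the moment at which its call begins: read the wrist's pose just before it. camera_model takes no time and is no camera call; for the wrist camera it gives the pose at the moment of the call.
- bot.close_job(): hands the job in; it is judged then, once.
The state is a dict: "time": time; "joint_positions": joint angles; "dq": joint speeds; "tau": joint torques, N m; "tool_pos": TCP position; "tcp_rot": TCP orientation; "contact_force": force on the tool from outside, world axes, zero at the start; "moment": the same for the moment, N m; "grip_width": finger opening in mm; "finger_force": force on a finger pad.
Only numpy, scipy, OpenCV 4.12 (cv2) and the standard library are available. Lean on these libraries where they do the work, as an engineer would, in place of code of your own. Each camera call takes 0.05 s, during which the arm holds its last target. There are 200 camera calls.

TASK

Trial-fit the orange-headed tapered mandrel in the blue bench socket: twist it under a light push until its flat tang drops into the hidden window, then press it fully home, its collar firmly on the socket's steel rim (about 20 N, never over 27 N), and let go: it holds by itself. Then drive the red-handled drift key through the cross slot under it until the mandrel breaks loose and stands raised on the thick flat part of the key; leave both there and do not disturb the other things on the bench.

Things in the scene. Friction and masses are not known exactly. Their poses are not given: they have to be found in the camera images.
- mandrel: steel mandrel, 0.36 to 0.48 kg, upright in one of the rack's two holes. Origin: centre of its collar's underside, z up through the head. Collar 50 mm across, 8 mm thick, the head above it. Below: cone shank, radius 14.5 mm at the collar, 9.5 mm at z = -40 mm; then a flat tang to z = -72 mm, 15 mm wide along x, 9 mm thick along y, end edges chamfered 1.5 mm.
- mandrel_head (a point): centre of the mandrel's orange hexagonal head, 29 mm above the collar's underside; head from z = 8 to 50 mm of the mandrel, 30 mm across flats; flats face the mandrel's x axis and every 60 deg from it (grip on two flats)
- socket_mouth (a point): centre of the mouth of the upright socket fixed to the bench: blue tube with steel rim, 62 mm across, bore 38 mm, mouth 117 mm above the bench; flange 96 mm across, 12 mm high. z up, x along the cross slot. Home: the collar's underside rests on the mouth, a rigid stop. Seated, the mandrel stays gripped when released.
- seat: steel rim ring of the socket, 62 mm outside, 38 mm inside, 6 mm high; origin at the centre of its underside, 6 mm below the mouth. Of the final push the pads carry 5 to 12 N and this rim the rest
- nose (a joint): sinking of the socket's blue tube, m: it stands on a preloaded overload spring, rigid (0) up to a push of 27 N, then giving way 1 mm for every 4 N more
- socket_bore (a point): socket axis 42 mm below the mouth, at the top of a brass plate with the tang's window, 20 by 12 mm: its long side lies at an unknown angle within 0.85 rad either way of the slot's x. Misaligned (over 0.2 rad), the tang stands on it, the mandrel 30 mm above home: turn it under 4 to 10 N until it drops. Once in, the plate turns with it only stiffly (0.4 N m).
- socket_pads (a point): socket axis 18 mm below the mouth, amid four sprung pads. They touch the cone from 8 mm above home and spread as it sinks; pushing past them takes 5 to 20 N, less with small twists to and fro. They keep gripping the cone when it is released.
- socket_slot (a point): socket axis at the floor of the cross slot, 36 mm above the bench. The slot runs right through along this x axis (enter from either side), 24 mm wide, 25 mm high, its mouths 22 to 30 mm from the axis. With the mandrel home, its tang ends 9 mm above this floor.
- key: drift key lying on the bench, 208 mm long, 0.22 kg; slippery steel blade 14 mm wide with flat underside. Origin on the underside, below the handle's centre; x points to the tip, z up. Blade top: 4 mm high at the tip (x = 192 mm), rising evenly to 20 mm at x = 85 mm, flat and 20 mm high from there back to x = -16 mm.
- key_handle (a point): centre of the key's red handle, 40 mm above the underside: a block 32 mm along the key, 18 mm across, from 20 to 60 mm above the underside; grip it across
- key_tip (a point): middle of the key's tip, at the level of its underside, 192 mm from key along its x. Driven flat on the slot's floor it meets the mandrel's tang when 33 mm past the socket's axis, frees the mandrel near 87 mm and carries it on the flat, raised 11 mm, from 107 mm on (110 to 120 mm is good). Driving takes about 5 to 20 N
- rack: fixed plywood tool rack 80 (x) by 190 (y) by 78 mm high; origin at the centre of its underside; two 35 mm holes at y = -50 and +50 mm hold the mandrel and the plain arbor, collars on its top (which is in which hole varies)
- plain_arbor: bystander in the rack's other hole: dark steel arbor, black round head 28 mm across to 42 mm above its collar; origin = collar underside
- ring_a: bystander: brown ring 80 mm across, 12 mm high, origin under its centre
- ring_b: bystander: white ring 80 mm across, 12 mm high, origin under its centre
- jar: bystander: jar 48 mm across, 70 mm high, origin under its centre
- driver: bystander: screwdriver lying on the bench, along its x
- notebook: bystander: yellow book 140 by 100 by 12 mm, origin under its centre
Things that resemble listed ones, but are neither listed nor needed, are in the scene too. Leave any purple look-alike of the key alone. There is more than one size of the mandrel; the one meant has the size given above.

How it is judged (in metres and radians):
On the way, in this order (a step that is already met when the one before it is completed fails the run):
1. the mandrel's collar is pressed firmly on the socket's rim, over 5 N on the rim itself (z of mandrel in the frame of socket_mouth below 0.0018 m and contact force between mandrel and seat above 5 N and contact force between the fingers and mandrel above 1 N), for 0.1 s.
2. the mandrel is fully home in the socket and gripped by it, with the fingers off it (z of mandrel in the frame of socket_mouth below 0.0018 m and horizontal distance between mandrel and socket_mouth below 0.003 m and angle between the z axis of mandrel and the z axis of socket_mouth, either way round below 0.05 rad and contact force between the fingers and mandrel below 0.1 N), for 0.4 s.
3. the key's tip has entered the slot under the mandrel while the mandrel is still home (horizontal distance between key_tip and socket_slot below 0.025 m and z of key_tip in the frame of socket_slot below 0.006 m and z of mandrel in the frame of socket_mouth below 0.003 m).
4. the key alone has lifted the mandrel free of the socket's grip (z of mandrel in the frame of socket_mouth above 0.0085 m and contact force between key and mandrel above 0.5 N and contact force between each of the arm, the fingers and mandrel below 0.1 N), for 0.2 s.
At the end, for the whole second after the job is handed in: The mandrel stands upright (within 7 deg) in the socket, loose, on the key: collar 8.5 to 14 mm above the mouth, within 6 mm of the socket's axis, both at rest, the key lying through the slot and carrying it; key and mandrel released (z of mandrel in the frame of socket_mouth between 0.0085 and 0.014 m and horizontal distance between mandrel and socket_mouth below 0.006 m and angle between mandrel's own z axis and vertical below 0.12 rad and contact force between key and mandrel above 0.5 N and linear speed of each of mandrel, key below 0.02 m/s); the robot touches nothing.
It fails at once if the mandrel pressed so hard (over about 30 N) that the socket's overload spring gave way by 1.5 mm (value of joint nose above 0.0015 m).
It fails at once if the key jammed against the socket or the mandrel harder than 40 N (contact force between key and socket above 40 N or contact force between key and mandrel above 40 N).
It fails at once if a bystander disturbed (moved more than 20 mm) (distance of any of plain_arbor, ring_a, ring_b, jar, driver, notebook from where it was at the start of the episode above 0.02 m).
It also fails if it takes over 72 s, if anything falls off the work surface, if the arm or the gripper's body presses on something with over 40 N, if the wrist force passes 120 N, or if a joint passes its speed limit or range.

## Working session

There is one attempt and no reset: what is moved stays moved. The work goes in short steps, Python scripts to look and compute and a tool call to move; the robot and the scene stay as the last step left them, time stands still between calls to the robot, and variables do not carry over. Pictures are saved under pics/ and viewed, at most 10 in all, crops included, and the job is handed in when it is done.

Besides the shell and the picture viewer there is one more tool, called after ">>>" in YAML: its name, and indented under it one key for each argument. carry_out: Moves the arm, as the interface text tells. Its arguments: {"type":"object","properties":{"plan":{"type":"array"},"gripper":{"type":"number"}},"required":["plan"]}

```bash
mkdir -p pics
python3 - <<'E'
from plant import bot
import cv2
o=bot.get_obs(); print({k:o[k] for k in('time','tool_pos','tcp_rot','contact_force','grip_width')},bot.grip_point_offset)
for n in('top','side'):
    im=bot.capture(n); cv2.imwrite(f'pics/{n}0.png',cv2.cvtColor(im,cv2.COLOR_RGB2BGR)); m=bot.camera_model(n); print(n,m)
E
```

```text
{'time': 0.0, 'tool_pos': array([210.36666799, 480.56850515, 226.0430809 ]), 'tcp_rot': array([-3.14006811e+00, -2.31349377e-04,  2.72882155e+00]), 'contact_force': array([ 0.49123825,  0.31569061, -0.25414169]), 'grip_width': 92.26451901757272} 18.8
top {'camera_matrix': array([[426.34866392,   0.        , 317.49300586],
       [  0.        , 426.34866392, 204.29868464],
       [  0.        ,   0.        ,   1.        ]]), 'R': array([[ 0.0083262 , -0.99991716,  0.00981563],
       [-0.9974682 , -0.00899829, -0.07054233],
       [ 0.07062481, -0.00920342, -0.99746049]]), 't': array([ -38.46968559,  463.81351085, 1238.05995632])}
side {'camera_matrix': array([[483.16963894,   0.        , 322.25954462],
       [  0.        , 483.16963894, 203.31487449],
       [  0.        ,   0.        ,   1.        ]]), 'R': array([[ 0.99481841, -0.1005262 , -0.01519269],
       [-0.07885401, -0.66859627, -0.73943294],
       [ 0.06417461,  0.73679951, -0.67305877]]), 't': array([-470.8218273 ,   77.81264682, 1424.15888822])}
```

View pics/top0.png

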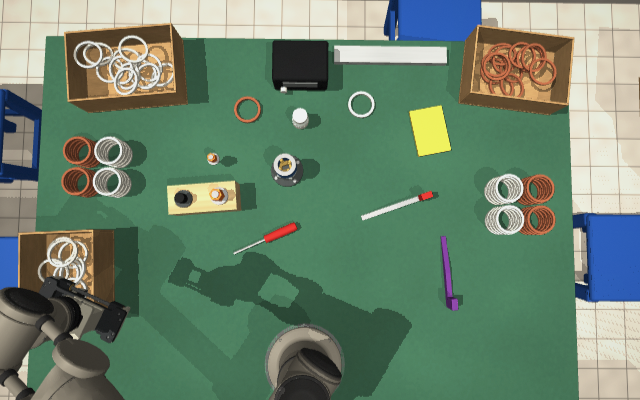

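View pics/side0.png

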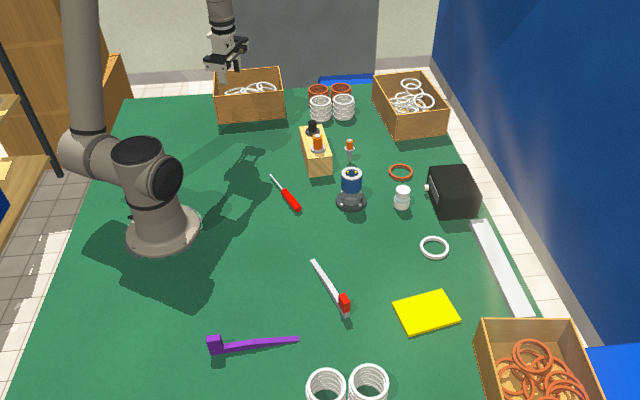

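The top view shows the socket at (286,168), the rack at (203,197) with the orange mandrel at (217,196) and the black arbor at (183,199). A smaller look-alike stands at (212,158). The key's red handle is at (427,196) and its tip at (362,218); the driver is at (268,238). In the side view the mandrel head is at (317,143), the socket mouth at (352,175) and the key handle at (345,304).

```bash
cat > h.py <<'E'
import numpy as np, cv2
from plant import bot
def cast(m,uv,z):
    uv=np.atleast_2d(np.asarray(uv,float))
    d=np.c_[uv,np.ones(len(uv))]@np.linalg.inv(m['camera_matrix']).T@m['R']
    c=-m['R'].T@m['t']
    return c+d*((z-c[2])/d[:,2])[:,None]
def tri(m1,p1,m2,p2):
    P=[m['camera_matrix']@np.c_[m['R'],m['t']] for m in(m1,m2)]
    X=cv2.triangulatePoints(P[0],P[1],np.array(p1,float).reshape(2,1),np.array(p2,float).reshape(2,1)); return (X[:3]/X[3]).ravel()
def blobs(im,lo,hi,box=None,amin=15):
    hsv=cv2.cvtColor(im,cv2.COLOR_RGB2HSV); k=cv2.inRange(hsv,np.array(lo),np.array(hi))
    if box: 
        q=np.zeros_like(k); x0,y0,x1,y1=box; q[y0:y1,x0:x1]=255; k&=q
    n,l,s,c=cv2.connectedComponentsWithStats(k)
    return k,[(c[i].round(1),s[i]) for i in range(1,n) if s[i,4]>=amin]
E
python3 - <<'E'
from h import *
T=cv2.cvtColor(cv2.imread('pics/top0.png'),cv2.COLOR_BGR2RGB);S=cv2.cvtColor(cv2.imread('pics/side0.png'),cv2.COLOR_BGR2RGB)
mt,ms=bot.camera_model('top'),bot.camera_model('side')
for n,im,bx in(('top',T,[(200,185,235,210),(415,185,440,205),(355,185,425,225),(265,150,305,190)]),('side',S,[(305,130,330,155),(335,285,355,320),(305,250,345,310),(330,160,375,215)])):
    print(n,'orange',blobs(im,(8,150,120),(20,255,255),bx[0],5)[1])
    print('red',blobs(im,(0,150,80),(6,255,255),bx[1])[1])
    print('blade',blobs(im,(0,0,130),(180,60,255),bx[2])[1])
    print('sock',blobs(im,(0,0,130),(180,70,255),bx[3])[1])
print('mand',cast(mt,[217,194],128),'socket',cast(mt,[286,165],117),cast(ms,[352,174],117),'keyh',cast(mt,[427,196],50),'tip',cast(mt,[362,218],2),cast(ms,[313,262],2))
print(cast(ms,[345,298],60))
E
```

```text
top orange [(array([217.6, 194.5]), array([212, 189,  10,  11,  40], dtype=int32)), (array([210.4, 194.4]), array([209, 191,   3,   8,  10], dtype=int32))]
red [(array([425.3, 195.4]), array([418, 191,  15,  10,  87], dtype=int32))]
blade [(array([389.5, 207.9]), array([361, 196,  58,  25, 343], dtype=int32))]
sock [(array([283.8, 164.7]), array([273, 153,  23,  27, 278], dtype=int32))]
side orange [(array([317.2, 142.4]), array([312, 134,  11,  16, 109], dtype=int32))]
red [(array([343.9, 302.6]), array([339, 293,  11,  21, 174], dtype=int32))]
blade [(array([325. , 278.6]), array([310, 258,  29,  45, 281], dtype=int32))]
sock [(array([351.1, 172.5]), array([341, 166,  21,  14, 166], dtype=int32))]
mand [[481.46995885 236.04251093 128.        ]] socket [[563.49309159  53.10948578 117.        ]] [[567.69904398  48.68274847 117.        ]] keyh [[ 488.52350766 -348.8105302    50.        ]] tip [[ 425.51681482 -167.2529788     2.        ]] [[ 430.04085912 -176.41979962    2.        ]]
[[ 493.8669406  -347.95431374   60.        ]]
```

Run:
```python
from h import *
from scipy.spatial.transform import Rotation as Ro
o=bot.get_obs();m=bot.camera_model('wrist');Rt=Ro.from_euler('xyz',o['tcp_rot']).as_matrix()
print(Rt.T@(-m['R'].T@m['t']-o['tool_pos']),'\n',Rt.T@m['R'].T,m['camera_matrix'])
```

```text
[  67.53610892    0.51824505 -157.56106021] 
 [[-5.50161343e-04 -9.67474068e-01 -2.52969612e-01]
 [ 9.99998840e-01 -8.91489201e-04  1.23466205e-03]
 [-1.42002319e-03 -2.52968639e-01  9.67473437e-01]] [[308.65532864   0.         320.99680132]
 [  0.         308.65532864 195.234121  ]
 [  0.           0.           1.        ]]
```

>>> carry_out:
  plan:
    - {"tx":22,"ty":-24,"tz":10}
    - {"tx":22,"ty":-24,"tz":10}
    - {"tx":22,"ty":-24,"tz":10}
    - {"tx":22,"ty":-24,"tz":10}
    - {"tx":22,"ty":-24,"tz":10}
    - {"tx":22,"ty":-24,"tz":10}
    - {"tx":22,"ty":-24,"tz":10}
    - {"tx":22,"ty":-24,"tz":10}
    - {"tx":22,"ty":-24,"tz":10}
    - {"tx":22,"ty":-24,"tz":10}
    - {}

```text
invalid input at $.plan[0]: expected keys tx, ty, tz, rx, ry, rz
```

>>> carry_out:
  plan:
    - {"tx":22,"ty":-24,"tz":10,"rx":0,"ry":0,"rz":0}
    - {"tx":22,"ty":-24,"tz":10,"rx":0,"ry":0,"rz":0}
    - {"tx":22,"ty":-24,"tz":10,"rx":0,"ry":0,"rz":0}
    - {"tx":22,"ty":-24,"tz":10,"rx":0,"ry":0,"rz":0}
    - {"tx":22,"ty":-24,"tz":10,"rx":0,"ry":0,"rz":0}
    - {"tx":22,"ty":-24,"tz":10,"rx":0,"ry":0,"rz":0}
    - {"tx":22,"ty":-24,"tz":10,"rx":0,"ry":0,"rz":0}
    - {"tx":22,"ty":-24,"tz":10,"rx":0,"ry":0,"rz":0}
    - {"tx":22,"ty":-24,"tz":10,"rx":0,"ry":0,"rz":0}
    - {"tx":22,"ty":-24,"tz":10,"rx":0,"ry":0,"rz":0}
    - {"tx":0,"ty":0,"tz":0,"rx":0,"ry":0,"rz":0}
    - {"tx":0,"ty":0,"tz":0,"rx":0,"ry":0,"rz":0}

```text
time: 1.3
tool_pos: [430.7, 240.6, 326.3]
tcp_rot: [-3.141, -0.001, 2.727]
contact_force: [-0.2, 0.2, -0.8]
grip_width: 91.9
finger_force: 0.0
```

Run:
```python
from h import *
import pickle
m=bot.camera_model('wrist');im=bot.capture('wrist');pickle.dump(m,open('pics/w1.pkl','wb'))
cv2.imwrite('pics/w1.png',cv2.cvtColor(im,cv2.COLOR_RGB2BGR));print(bot.get_obs()['tool_pos'],bot.get_obs()['tcp_rot'],bot.get_obs()['joint_positions'])
```

```text
[430.12922039 241.05737764 326.16747644] [-3.14109752e+00 -1.23278642e-03  2.72838430e+00] [ 3.54915127e-01  2.22992727e-01  1.41615731e+00  5.01543436e-04
  1.50367328e+00 -8.02707103e-01]
```

View pics/w1.png

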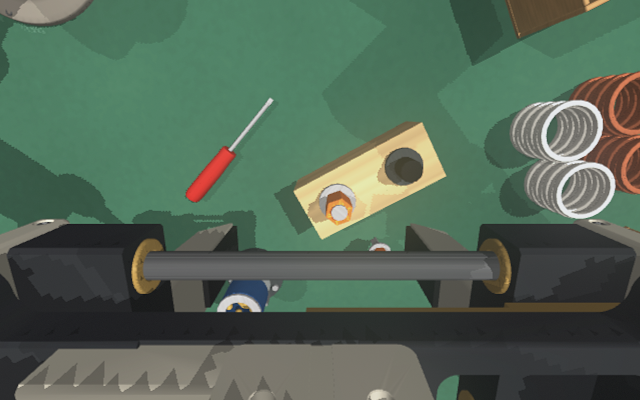

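The wrist view shows the rack at (370,180), the mandrel's orange hex head at (339,211), the arbor at (404,165), and the socket mostly hidden behind the gripper at (240,300). Next I'll enlarge the details.

Run:
```python
import cv2,numpy as np
r=lambda f,x,y,w,h,k:cv2.resize(cv2.imread(f'pics/{f}.png')[y:y+h,x:x+w],(400,300) ,interpolation=cv2.INTER_CUBIC)
a=np.vstack([np.hstack([r('side0',315,160,72,54,5),r('top0',250,143,72,54,5)]),np.hstack([r('w1',300,175,80,60,5),r('side0',290,255,80,60,5)])])
cv2.imwrite('pics/crop1.png',a)
```

```text
(no output)
```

View pics/crop1.png

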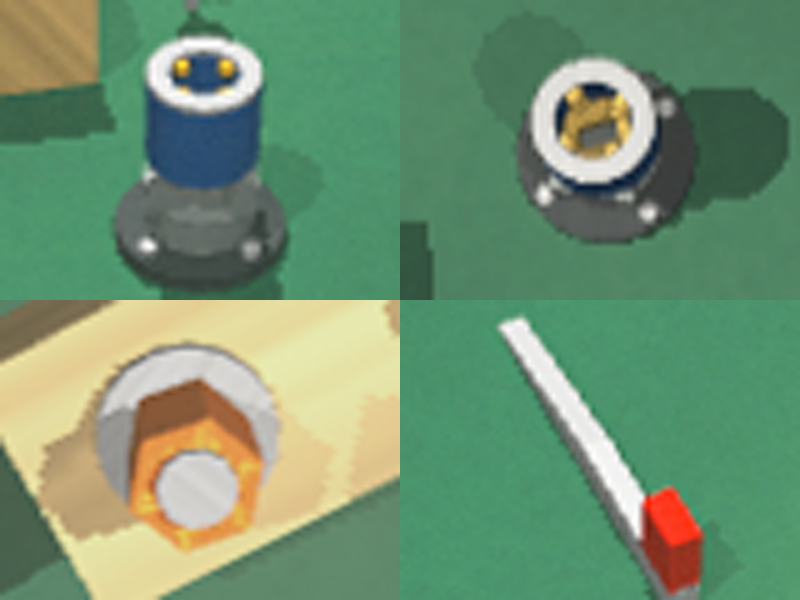

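The crops show the socket's bore with four pads and a brass plate with a dark window, tilted, seen from the top. They also show the hex head's flats, and the red handle standing on the rear of the key. Next I'll measure the mandrel and take a close wrist view of the socket.

>>> carry_out:
  plan:
    - {"tx":16,"ty":-26,"tz":-2,"rx":0,"ry":0,"rz":0}
    - {"tx":16,"ty":-26,"tz":-2,"rx":0,"ry":0,"rz":0}
    - {"tx":16,"ty":-26,"tz":-2,"rx":0,"ry":0,"rz":0}
    - {"tx":16,"ty":-26,"tz":-2,"rx":0,"ry":0,"rz":0}
    - {"tx":16,"ty":-26,"tz":-2,"rx":0,"ry":0,"rz":0}
    - {"tx":16,"ty":-26,"tz":-2,"rx":0,"ry":0,"rz":0}
    - {"tx":17,"ty":-25,"tz":-2,"rx":0,"ry":0,"rz":0}
    - {"tx":17,"ty":-25,"tz":-2,"rx":0,"ry":0,"rz":0}
    - {"tx":0,"ty":0,"tz":0,"rx":0,"ry":0,"rz":0}
    - {"tx":0,"ty":0,"tz":0,"rx":0,"ry":0,"rz":0}

```text
time: 2.35
tool_pos: [560.1, 35.9, 310.0]
tcp_rot: [3.142, -0.002, 2.729]
contact_force: [0.6, 0.6, -0.7]
grip_width: 92.0
finger_force: 0.0
```

```bash
cat >> h.py <<'E'
def hexfit(m,im,box,z):
    k,_=blobs(im,(8,120,190),(24,255,255),box,1)
    c=cv2.convexHull(np.argwhere(k)[:,::-1].astype(np.float32)[:,None])[:,0]
    P=cast(m,c,z)[:,:2].astype(np.float32)
    A=cv2.moments(P)['m00']; mu=cv2.moments(P); ctr=np.array([mu['m10'],mu['m01']])/A
    e=np.roll(P,-1,0)-P; L=np.hypot(*e.T); th=np.arctan2(e[:,1],e[:,0])
    a=np.angle((L*np.exp(6j*th)).sum())/6
    return ctr,A,a   # a: edge direction mod 60deg == flat normal +30deg
E
python3 - <<'E'
from h import *
import pickle
m=bot.camera_model('wrist');im=bot.capture('wrist');pickle.dump(m,open('pics/w2.pkl','wb'))
cv2.imwrite('pics/w2.png',cv2.cvtColor(im,cv2.COLOR_RGB2BGR));print(bot.get_obs()['tool_pos'],bot.get_obs()['tcp_rot'])
w1=cv2.cvtColor(cv2.imread('pics/w1.png'),cv2.COLOR_BGR2RGB)
print('hex ctr, area (expect 779), edge ang',hexfit(pickle.load(open('pics/w1.pkl','rb')),w1,(315,185,360,235),128))
c=cv2.resize(im[60:260,170:470],(780,520),interpolation=cv2.INTER_CUBIC)
cv2.imwrite('pics/w2c.png',cv2.cvtColor(c,cv2.COLOR_RGB2BGR))
E
```

```text
[559.96435847  36.27055104 310.37827274] [ 3.14140398e+00 -1.30990108e-03  2.72996091e+00]
hex ctr, area (expect 779), edge ang (array([481.858029  , 242.49721909]), 756.2881322768517, np.float32(0.48402858))
```

View pics/w2c.png

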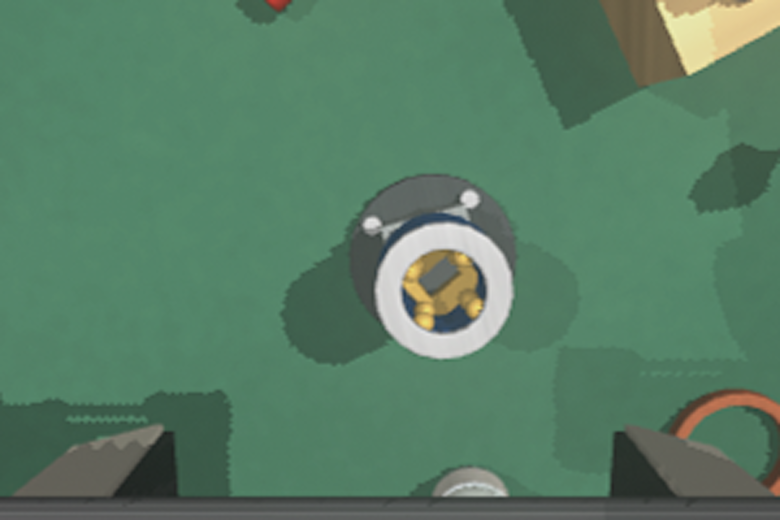

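The crop shows the rim ring centred at (444,290), i.e. full-image (341,171). The window is at (441,275) with its long side running up to the right. The bolts are at (372,225) and (470,200), and a straight base edge runs parallel to the line between them.

```bash
cat >> h.py <<'E'
def ring(m,im,box,z=117):
    "outer outline of the pale rim cast on z: centre and radius"
    k,b=blobs(im,(0,0,150),(180,60,255),box,40)
    cs,_=cv2.findContours(k,cv2.RETR_EXTERNAL,cv2.CHAIN_APPROX_NONE); c=max(cs,key=lambda c:cv2.contourArea(cv2.convexHull(c)))
    P=cast(m,cv2.convexHull(c)[:,0].astype(float),z)[:,:2].astype(np.float32)
    e=cv2.fitEllipse(P); return np.round(e[0],1),np.round(e[1],1)
E
python3 - <<'E'
from h import *
import pickle
L=lambda n:cv2.cvtColor(cv2.imread(f'pics/{n}.png'),cv2.COLOR_BGR2RGB)
T,S,W1,W2=map(L,('top0','side0','w1','w2'));mt,ms=bot.camera_model('top'),bot.camera_model('side');m1,m2=[pickle.load(open(f'pics/w{i}.pkl','rb')) for i in(1,2)]
print('ring top',ring(mt,T,(265,150,305,178)),'side',ring(ms,S,(335,160,370,184)),'wrist',ring(m2,W2,(305,140,372,205)))
# head top: by bright orange hull in each
for n,m,im,b in(('top',mt,T,(205,185,232,205)),('side',ms,S,(305,130,330,155)),('w1',m1,W1,(315,185,360,235))):
    k,_=blobs(im,(8,120,190),(24,255,255),b,1); a=np.argwhere(k); print(n,a.min(0),a.max(0),len(a))
    try: print(hexfit(m,im,b,128))
    except Exception as e: print(e)
f=lambda x,y:(170+x/2.6,60+y/2.6)
print('bolts z~14',cast(m2,[f(372,225),f(470,200)],15)[:,:2])
v=cast(m2,[f(421,270),f(452,257),f(460,276),f(431,291)],75)[:,:2];print('window corners',v)
print('edge dir at z36',np.diff(cast(m2,[f(380,228),f(468,206)],36),axis=0))
E
```

```text
ring top (array([565.9,  58. ]), array([60.2, 61.6])) side (array([566.5,  55.5]), array([61. , 63.5])) wrist (array([566. ,  58.8]), array([60.8, 61. ]))
top [188 209] [199 220] 60
(array([482.01222   , 242.02789501]), 690.3312262375839, np.float32(0.44575843))
side [134 305] [154 323] 57
(array([471.8048194 , 197.82417288]), 5023.04952180176, np.float32(0.38780454))
w1 [199 326] [224 351] 288
(array([481.858029  , 242.49721909]), 756.2881322768517, np.float32(0.48402858))
bolts z~14 [[534.8737894   35.56248547]
 [544.14400357  91.04294061]]
window corners [[559.8666063   52.37950996]
 [560.07171641  68.83185686]
 [570.33673862  68.83525098]
 [571.49472927  52.79928527]]
edge dir at z36 [[ 8.14777201 47.47786942  0.        ]]
```

Three cameras agree: the mandrel is at about (482, 242.3), the socket at (566, 58.3) and the slot axis near 80.5°. The window is near 90° and the hex flat normal is at 57.7°.

>>> carry_out:
  plan:
    - {"tx":-9.8,"ty":25.8,"tz":-15,"rx":0,"ry":0,"rz":-0.05}
    - {"tx":-9.8,"ty":25.8,"tz":-15,"rx":0,"ry":0,"rz":-0.05}
    - {"tx":-9.8,"ty":25.8,"tz":-15,"rx":0,"ry":0,"rz":-0.05}
    - {"tx":-9.8,"ty":25.8,"tz":-15,"rx":0,"ry":0,"rz":0}
    - {"tx":-9.8,"ty":25.8,"tz":-15,"rx":0,"ry":0,"rz":0}
    - {"tx":-9.8,"ty":25.8,"tz":-15,"rx":0,"ry":0,"rz":0}
    - {"tx":-9.8,"ty":25.8,"tz":-15,"rx":0,"ry":0,"rz":0}
    - {"tx":-9.6,"ty":25.8,"tz":-15,"rx":0,"ry":0,"rz":0}
    - {"tx":0,"ty":0,"tz":-15,"rx":0,"ry":0,"rz":0}
    - {"tx":0,"ty":0,"tz":-15,"rx":0,"ry":0,"rz":0}
    - {"tx":0,"ty":0,"tz":-8,"rx":0,"ry":0,"rz":0}
    - {"tx":0,"ty":0,"tz":0,"rx":0,"ry":0,"rz":0}

```text
time: 3.6
tool_pos: [481.1, 241.9, 152.1]
tcp_rot: [-3.14, -0.001, 2.58]
contact_force: [0.7, 0.0, 0.7]
grip_width: 91.5
finger_force: 0.0
```

>>> carry_out:
  plan:
    - {"tx":0.4,"ty":0.4,"tz":-12,"rx":0,"ry":0,"rz":0}
    - {"tx":0,"ty":0,"tz":-15,"rx":0,"ry":0,"rz":0}
    - {"tx":0,"ty":0,"tz":-15,"rx":0,"ry":0,"rz":0}
    - {"tx":0,"ty":0,"tz":-12,"rx":0,"ry":0,"rz":0}
    - {"tx":0,"ty":0,"tz":-7,"rx":0,"ry":0,"rz":0}
    - {"tx":0,"ty":0,"tz":0,"rx":0,"ry":0,"rz":0}

```text
time: 4.2
tool_pos: [482.4, 241.5, 90.9]
tcp_rot: [-3.141, -0.001, 2.579]
contact_force: [-0.0, -0.4, 0.3]
grip_width: 92.0
finger_force: 0.0
```

>>> carry_out:
  plan:
    - {"tx":0,"ty":0,"tz":0,"rx":0,"ry":0,"rz":0}
    - {"tx":0,"ty":0,"tz":0,"rx":0,"ry":0,"rz":0}
    - {"tx":0,"ty":0,"tz":0,"rx":0,"ry":0,"rz":0}
    - {"tx":0,"ty":0,"tz":0,"rx":0,"ry":0,"rz":0}
    - {"tx":0,"ty":0,"tz":0,"rx":0,"ry":0,"rz":0}
    - {"tx":0,"ty":0,"tz":0,"rx":0,"ry":0,"rz":0}
    - {"tx":0,"ty":0,"tz":0,"rx":0,"ry":0,"rz":0}
    - {"tx":0,"ty":0,"tz":0,"rx":0,"ry":0,"rz":0}
  gripper: 1

```text
time: 5.0
tool_pos: [482.8, 241.7, 91.7]
tcp_rot: [3.142, -0.0, 2.579]
contact_force: [-0.4, -0.3, -0.5]
grip_width: 32.4
finger_force: 0.0
```

>>> carry_out:
  plan:
    - {"tx":0,"ty":0,"tz":0,"rx":0,"ry":0,"rz":0}
    - {"tx":0,"ty":0,"tz":0,"rx":0,"ry":0,"rz":0}
    - {"tx":0,"ty":0,"tz":0,"rx":0,"ry":0,"rz":0}

```text
time: 5.3
tool_pos: [482.7, 241.6, 91.7]
tcp_rot: [-3.141, -0.0, 2.579]
contact_force: [0.5, -1.2, 0.0]
grip_width: 29.8
finger_force: 30.0
```

>>> carry_out:
  plan:
    - {"tx":0,"ty":0,"tz":10,"rx":0,"ry":0,"rz":0}
    - {"tx":0,"ty":0,"tz":23,"rx":0,"ry":0,"rz":0}
    - {"tx":0,"ty":0,"tz":23,"rx":0,"ry":0,"rz":0}
    - {"tx":0,"ty":0,"tz":23,"rx":0,"ry":0,"rz":0}
    - {"tx":0,"ty":0,"tz":23,"rx":0,"ry":0,"rz":0}
    - {"tx":0,"ty":0,"tz":23,"rx":0,"ry":0,"rz":0}
    - {"tx":10,"ty":-22,"tz":0,"rx":0,"ry":0,"rz":-0.12}
    - {"tx":15,"ty":-32,"tz":0,"rx":0,"ry":0,"rz":-0.12}
    - {"tx":15,"ty":-32,"tz":0,"rx":0,"ry":0,"rz":-0.12}
    - {"tx":15,"ty":-32,"tz":0,"rx":0,"ry":0,"rz":-0.12}
    - {"tx":15,"ty":-32,"tz":0,"rx":0,"ry":0,"rz":-0.12}
    - {"tx":13.5,"ty":-33,"tz":0,"rx":0,"ry":0,"rz":-0.12}

```text
time: 6.5
tool_pos: [566.5, 57.6, 216.9]
tcp_rot: [-3.141, -0.0, 1.854]
contact_force: [-0.1, 1.2, -3.1]
grip_width: 30.0
finger_force: 30.0
```

>>> carry_out:
  plan:
    - {"tx":0,"ty":0,"tz":0,"rx":0,"ry":0,"rz":-0.12}
    - {"tx":0,"ty":0,"tz":0,"rx":0,"ry":0,"rz":0}
    - {"tx":0,"ty":0,"tz":0,"rx":0,"ry":0,"rz":0}

```text
time: 6.8
tool_pos: [565.9, 59.1, 216.7]
tcp_rot: [-3.141, -0.0, 1.742]
contact_force: [0.0, -0.2, -4.5]
grip_width: 30.0
finger_force: 30.0
```

Run:
```python
from h import *
from collections import Counter
s=bot.get_obs();print(s['joint_positions'])
S=bot.capture('side');T=bot.capture('top');mt,ms=bot.camera_model('top'),bot.camera_model('side')
cv2.imwrite('pics/side2.png',cv2.cvtColor(S,cv2.COLOR_RGB2BGR));o=[bot.get_obs() for _ in range(3)];print(o[0]['tool_pos'],o[0]['contact_force'])
P=lambda X:(lambda c:(c[:2]/c[2]))(ms['camera_matrix']@(ms['R']@np.array(X,float)+ms['t']))
print(P([566,58,217]),P([566,58,130]))
a=cv2.resize(S[100:220,300:400],(500,600),interpolation=cv2.INTER_CUBIC);cv2.imwrite('pics/side2c.png',cv2.cvtColor(a,cv2.COLOR_RGB2BGR))
```

```text
[-3.08358798e-02  4.30852836e-01  1.41555062e+00  3.17276782e-04
  1.29585554e+00 -2.02286967e-01]
[565.94837787  59.50301762 216.83910445] [ 0.11798893  0.7520766  -2.72112906]
[351.85078849 144.19713087] [351.07795701 168.59769578]
```

View pics/side2c.png

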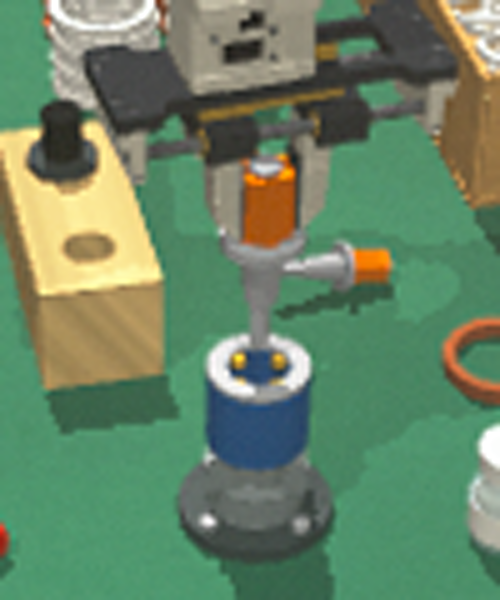

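The held mandrel hangs straight above the socket mouth: collar at crop (262,240), tang at (260,340) over the ring at (260,370).

>>> carry_out:
  plan:
    - {"tx":0,"ty":-0.5,"tz":-10,"rx":0,"ry":0,"rz":0}
    - {"tx":0,"ty":0,"tz":-14,"rx":0,"ry":0,"rz":0}
    - {"tx":0,"ty":0,"tz":-14,"rx":0,"ry":0,"rz":0}
    - {"tx":0,"ty":0,"tz":-10,"rx":0,"ry":0,"rz":0}
    - {"tx":0,"ty":0,"tz":-5,"rx":0,"ry":0,"rz":0}
    - {"tx":0,"ty":0,"tz":0,"rx":0,"ry":0,"rz":0}

```text
time: 7.5
tool_pos: [565.9, 58.4, 162.9]
tcp_rot: [-3.14, -0.0, 1.739]
contact_force: [-0.5, -0.3, -2.8]
grip_width: 29.8
finger_force: 30.0
```

>>> carry_out:
  plan:
    - {"tx":0,"ty":0,"tz":-1,"rx":0,"ry":0,"rz":0}
    - {"tx":0,"ty":0,"tz":-1,"rx":0,"ry":0,"rz":0}
    - {"tx":0,"ty":0,"tz":-1,"rx":0,"ry":0,"rz":0}
    - {"tx":0,"ty":0,"tz":0,"rx":0,"ry":0,"rz":0}

```text
time: 7.9
tool_pos: [566.4, 58.2, 160.9]
tcp_rot: [3.141, 0.0, 1.739]
contact_force: [0.6, 1.6, -3.8]
grip_width: 30.2
finger_force: 30.0
```

>>> carry_out:
  plan:
    - {"tx":0,"ty":0,"tz":-0.5,"rx":0,"ry":0,"rz":0}
    - {"tx":0,"ty":0,"tz":-0.5,"rx":0,"ry":0,"rz":0}
    - {"tx":0,"ty":0,"tz":0,"rx":0,"ry":0,"rz":0}

```text
time: 8.2
tool_pos: [566.5, 58.2, 160.1]
tcp_rot: [3.141, 0.0, 1.739]
contact_force: [-0.3, -0.4, -0.4]
grip_width: 30.0
finger_force: 30.0
```

>>> carry_out:
  plan:
    - {"tx":0,"ty":0,"tz":-0.5,"rx":0,"ry":0,"rz":0}
    - {"tx":0,"ty":0,"tz":-0.5,"rx":0,"ry":0,"rz":0}
    - {"tx":0,"ty":0,"tz":0,"rx":0,"ry":0,"rz":0}

```text
time: 8.5
tool_pos: [566.6, 58.2, 159.6]
tcp_rot: [3.14, 0.0, 1.739]
contact_force: [-1.2, 0.3, 4.7]
grip_width: 29.6
finger_force: 30.0
```

>>> carry_out:
  plan:
    - {"tx":0,"ty":0,"tz":0,"rx":0,"ry":0,"rz":0.1}
    - {"tx":0,"ty":0,"tz":0,"rx":0,"ry":0,"rz":0.1}
    - {"tx":0,"ty":0,"tz":0,"rx":0,"ry":0,"rz":0.1}
    - {"tx":0,"ty":0,"tz":0,"rx":0,"ry":0,"rz":0}

```text
time: 8.9
tool_pos: [567.3, 58.0, 159.6]
tcp_rot: [3.139, 0.002, 2.04]
contact_force: [1.6, 0.5, 3.7]
grip_width: 29.7
finger_force: 30.0
```

Run:
```python
from h import *
o=bot.get_obs();print(o['time'],o['tool_pos'],o['tcp_rot'],o['contact_force'],o['moment'])
```

```text
8.9 [567.30344219  58.04763867 159.58954675] [3.13905650e+00 1.59429330e-03 2.03960525e+00] [1.63040454 0.45550656 3.70827049] [-0.1632092  -0.24958922 -0.05738877]
```

>>> carry_out:
  plan:
    - {"tx":0,"ty":0,"tz":0,"rx":0,"ry":0,"rz":0.1}
    - {"tx":0,"ty":0,"tz":0,"rx":0,"ry":0,"rz":0.1}
    - {"tx":0,"ty":0,"tz":0,"rx":0,"ry":0,"rz":0.1}
    - {"tx":0,"ty":0,"tz":0,"rx":0,"ry":0,"rz":0.05}

```text
time: 9.3
tool_pos: [565.6, 58.3, 157.7]
tcp_rot: [-3.14, -0.002, 2.389]
contact_force: [0.2, -0.0, -2.2]
grip_width: 29.9
finger_force: 30.0
```

>>> carry_out:
  plan:
    - {"tx":0,"ty":0,"tz":0,"rx":0,"ry":0,"rz":0.1}
    - {"tx":0,"ty":0,"tz":0,"rx":0,"ry":0,"rz":0.1}
    - {"tx":0,"ty":0,"tz":0,"rx":0,"ry":0,"rz":0.1}
    - {"tx":0,"ty":0,"tz":0,"rx":0,"ry":0,"rz":0.05}

```text
time: 9.7
tool_pos: [566.1, 58.5, 157.9]
tcp_rot: [3.141, -0.001, 2.739]
contact_force: [1.8, 0.8, -3.2]
grip_width: 29.8
finger_force: 30.0
```

>>> carry_out:
  plan:
    - {"tx":0,"ty":0,"tz":0,"rx":0,"ry":0,"rz":-0.08}
    - {"tx":0,"ty":0,"tz":-1,"rx":0,"ry":0,"rz":-0.04}
    - {"tx":0,"ty":0,"tz":-1,"rx":0,"ry":0,"rz":0}
    - {"tx":0,"ty":0,"tz":-1,"rx":0,"ry":0,"rz":0}
    - {"tx":0,"ty":0,"tz":0,"rx":0,"ry":0,"rz":0}

```text
time: 10.2
tool_pos: [566.1, 58.3, 155.2]
tcp_rot: [-3.141, -0.001, 2.619]
contact_force: [1.3, 0.6, -3.4]
grip_width: 29.8
finger_force: 30.0
```

Run:
```python
from h import *
o=bot.get_obs();print(o['time'],o['tool_pos'],o['tcp_rot'],o['contact_force'],o['moment'])
```

```text
10.2 [566.08027848  58.29370819 155.23042362] [-3.14137235e+00 -7.94599395e-04  2.61878415e+00] [ 1.28805835  0.55955023 -3.44358242] [ 0.0582382  -0.1680313  -0.03170106]
```

>>> carry_out:
  plan:
    - {"tx":0,"ty":0,"tz":-3,"rx":0,"ry":0,"rz":0}
    - {"tx":0,"ty":0,"tz":-3,"rx":0,"ry":0,"rz":0}
    - {"tx":0,"ty":0,"tz":-3,"rx":0,"ry":0,"rz":0}
    - {"tx":0,"ty":0,"tz":-3,"rx":0,"ry":0,"rz":0}
    - {"tx":0,"ty":0,"tz":-3,"rx":0,"ry":0,"rz":0}
    - {"tx":0,"ty":0,"tz":0,"rx":0,"ry":0,"rz":0}

```text
time: 10.8
tool_pos: [566.4, 57.9, 140.3]
tcp_rot: [-3.141, 0.0, 2.619]
contact_force: [0.7, -1.3, -4.8]
grip_width: 30.4
finger_force: 30.0
```

>>> carry_out:
  plan:
    - {"tx":0,"ty":0,"tz":-1,"rx":0,"ry":0,"rz":0.04}
    - {"tx":0,"ty":0,"tz":-1,"rx":0,"ry":0,"rz":-0.04}
    - {"tx":0,"ty":0,"tz":-1,"rx":0,"ry":0,"rz":-0.04}
    - {"tx":0,"ty":0,"tz":0,"rx":0,"ry":0,"rz":0.04}

```text
time: 11.2
tool_pos: [566.6, 57.6, 137.9]
tcp_rot: [-3.141, 0.001, 2.618]
contact_force: [0.4, -3.1, -3.4]
grip_width: 30.0
finger_force: 30.0
```

>>> carry_out:
  plan:
    - {"tx":0,"ty":0,"tz":-1,"rx":0,"ry":0,"rz":0.04}
    - {"tx":0,"ty":0,"tz":-0.5,"rx":0,"ry":0,"rz":-0.04}
    - {"tx":0,"ty":0,"tz":0,"rx":0,"ry":0,"rz":-0.04}
    - {"tx":0,"ty":0,"tz":0,"rx":0,"ry":0,"rz":0.04}

```text
time: 11.6
tool_pos: [566.6, 57.5, 136.5]
tcp_rot: [-3.141, 0.001, 2.618]
contact_force: [0.7, -2.2, -1.9]
grip_width: 30.0
finger_force: 30.0
```

>>> carry_out:
  plan:
    - {"tx":0,"ty":-0.4,"tz":-1,"rx":0,"ry":0,"rz":0.04}
    - {"tx":0,"ty":0,"tz":-1,"rx":0,"ry":0,"rz":-0.04}
    - {"tx":0,"ty":0,"tz":0,"rx":0,"ry":0,"rz":-0.04}
    - {"tx":0,"ty":0,"tz":0,"rx":0,"ry":0,"rz":0.04}

```text
time: 12.0
tool_pos: [566.7, 57.3, 134.8]
tcp_rot: [-3.142, 0.001, 2.618]
contact_force: [0.2, -2.8, -0.8]
grip_width: 29.8
finger_force: 30.0
```

>>> carry_out:
  plan:
    - {"tx":0,"ty":0,"tz":-1,"rx":0,"ry":0,"rz":0.04}
    - {"tx":0,"ty":0,"tz":-0.5,"rx":0,"ry":0,"rz":-0.04}
    - {"tx":0,"ty":0,"tz":0,"rx":0,"ry":0,"rz":-0.04}
    - {"tx":0,"ty":0,"tz":0,"rx":0,"ry":0,"rz":0.04}

```text
time: 12.4
tool_pos: [566.7, 57.3, 133.7]
tcp_rot: [3.142, 0.002, 2.618]
contact_force: [-0.0, -1.9, 1.8]
grip_width: 29.8
finger_force: 30.0
```

>>> carry_out:
  plan:
    - {"tx":0,"ty":-0.4,"tz":-1,"rx":0,"ry":0,"rz":0.04}
    - {"tx":0,"ty":0,"tz":-1,"rx":0,"ry":0,"rz":-0.04}
    - {"tx":0,"ty":0,"tz":0,"rx":0,"ry":0,"rz":-0.04}
    - {"tx":0,"ty":0,"tz":0,"rx":0,"ry":0,"rz":0.04}

```text
time: 12.8
tool_pos: [566.7, 57.2, 132.0]
tcp_rot: [3.141, 0.002, 2.618]
contact_force: [-1.2, -1.2, 3.8]
grip_width: 30.1
finger_force: 30.0
```

>>> carry_out:
  plan:
    - {"tx":0,"ty":0,"tz":-1,"rx":0,"ry":0,"rz":0.04}
    - {"tx":0,"ty":0,"tz":-0.5,"rx":0,"ry":0,"rz":-0.04}
    - {"tx":0,"ty":0,"tz":0,"rx":0,"ry":0,"rz":-0.04}
    - {"tx":0,"ty":0,"tz":0,"rx":0,"ry":0,"rz":0.04}

```text
time: 13.2
tool_pos: [566.8, 57.2, 130.8]
tcp_rot: [3.141, 0.002, 2.618]
contact_force: [-1.7, -1.9, 5.6]
grip_width: 30.0
finger_force: 30.0
```

>>> carry_out:
  plan:
    - {"tx":0,"ty":0,"tz":-0.5,"rx":0,"ry":0,"rz":0.04}
    - {"tx":0,"ty":0,"tz":-0.5,"rx":0,"ry":0,"rz":-0.04}
    - {"tx":0,"ty":0,"tz":0,"rx":0,"ry":0,"rz":0}

```text
time: 13.5
tool_pos: [566.9, 57.3, 130.7]
tcp_rot: [3.141, 0.003, 2.618]
contact_force: [-3.7, -1.2, 11.5]
grip_width: 29.9
finger_force: 30.0
```

>>> carry_out:
  plan:
    - {"tx":-0.4,"ty":0,"tz":-0.4,"rx":0,"ry":0,"rz":0}
    - {"tx":0,"ty":0,"tz":-0.4,"rx":0,"ry":0,"rz":0}
    - {"tx":0,"ty":0,"tz":0,"rx":0,"ry":0,"rz":0}
    - {"tx":0,"ty":0,"tz":0,"rx":0,"ry":0,"rz":0}

```text
time: 13.9
tool_pos: [566.9, 57.2, 130.7]
tcp_rot: [3.14, 0.004, 2.619]
contact_force: [-3.4, -1.7, 15.6]
grip_width: 30.0
finger_force: 30.0
```

Run:
```python
from h import *
o=bot.get_obs();print(o['time'],o['tool_pos'],o['tcp_rot'],o['contact_force'],o['moment'])
```

```text
13.9 [566.88278012  57.24784519 130.68345888] [3.13980423 0.00369275 2.6185468 ] [-3.35005295 -1.65476806 15.6291085 ] [-0.34854818  1.03049474 -0.12780257]
```

>>> carry_out:
  plan:
    - {"tx":0.2,"ty":0,"tz":0.8,"rx":0,"ry":0,"rz":0}
    - {"tx":0,"ty":0,"tz":0.8,"rx":0,"ry":0,"rz":0}
    - {"tx":0,"ty":0,"tz":0,"rx":0,"ry":0,"rz":0}

```text
time: 14.2
tool_pos: [566.8, 57.3, 130.7]
tcp_rot: [3.14, 0.002, 2.619]
contact_force: [-1.1, -1.2, 7.7]
grip_width: 30.0
finger_force: 30.0
```

>>> carry_out:
  plan:
    - {"tx":0,"ty":0,"tz":0,"rx":0,"ry":0,"rz":0}
    - {"tx":0,"ty":0,"tz":0,"rx":0,"ry":0,"rz":0}
    - {"tx":0,"ty":0,"tz":0,"rx":0,"ry":0,"rz":0}
    - {"tx":0,"ty":0,"tz":0,"rx":0,"ry":0,"rz":0}
    - {"tx":0,"ty":0,"tz":0,"rx":0,"ry":0,"rz":0}
    - {"tx":0,"ty":0,"tz":0,"rx":0,"ry":0,"rz":0}
    - {"tx":0,"ty":0,"tz":0,"rx":0,"ry":0,"rz":0}
  gripper: 0.3

```text
time: 14.9
tool_pos: [566.1, 57.4, 129.0]
tcp_rot: [3.142, -0.0, 2.619]
contact_force: [0.8, 0.6, -0.7]
grip_width: 64.5
finger_force: 0.0
```

>>> carry_out:
  plan:
    - {"tx":0,"ty":0,"tz":8,"rx":0,"ry":0,"rz":0}
    - {"tx":0,"ty":0,"tz":22,"rx":0,"ry":0,"rz":0}
    - {"tx":0,"ty":0,"tz":25,"rx":0,"ry":0,"rz":0}
    - {"tx":0,"ty":0,"tz":25,"rx":0,"ry":0,"rz":0}
    - {"tx":-6.5,"ty":-30,"tz":8,"rx":0,"ry":0,"rz":-0.06}
    - {"tx":-6.5,"ty":-34,"tz":8,"rx":0,"ry":0,"rz":-0.06}
    - {"tx":-6.5,"ty":-34,"tz":8,"rx":0,"ry":0,"rz":-0.06}
    - {"tx":-6.5,"ty":-34,"tz":8,"rx":0,"ry":0,"rz":-0.06}
    - {"tx":-6.5,"ty":-34,"tz":8,"rx":0,"ry":0,"rz":-0.06}
    - {"tx":-6.5,"ty":-34,"tz":8,"rx":0,"ry":0,"rz":-0.06}
    - {"tx":-6.5,"ty":-34,"tz":0,"rx":0,"ry":0,"rz":-0.06}
    - {"tx":-6.5,"ty":-34,"tz":0,"rx":0,"ry":0,"rz":-0.06}

```text
time: 16.1
tool_pos: [513.8, -212.0, 258.2]
tcp_rot: [3.141, 0.001, 2.136]
contact_force: [0.2, 0.4, 0.3]
grip_width: 64.1
finger_force: 0.0
```

>>> carry_out:
  plan:
    - {"tx":-6.5,"ty":-34,"tz":0,"rx":0,"ry":0,"rz":-0.06}
    - {"tx":-6.5,"ty":-34,"tz":0,"rx":0,"ry":0,"rz":-0.06}
    - {"tx":-6.5,"ty":-34,"tz":0,"rx":0,"ry":0,"rz":-0.06}
    - {"tx":-6.5,"ty":-30,"tz":0,"rx":0,"ry":0,"rz":-0.06}
    - {"tx":0,"ty":0,"tz":0,"rx":0,"ry":0,"rz":0}
    - {"tx":0,"ty":0,"tz":0,"rx":0,"ry":0,"rz":0}
  gripper: 0

```text
time: 16.7
tool_pos: [487.9, -342.8, 257.3]
tcp_rot: [3.141, -0.0, 1.898]
contact_force: [-0.2, 0.9, 0.3]
grip_width: 91.9
finger_force: 0.0
```

Run:
```python
from h import *
import pickle
m=bot.camera_model('wrist');im=bot.capture('wrist');T=bot.capture('top');S=bot.capture('side');pickle.dump(m,open('pics/w3.pkl','wb'))
B=lambda i:cv2.cvtColor(i,cv2.COLOR_RGB2BGR)
cv2.imwrite('pics/w3.png',B(im));cv2.imwrite('pics/top3.png',B(T));cv2.imwrite('pics/side3.png',B(S));o=bot.get_obs();print(o['time'],o['tool_pos'],o['tcp_rot'],o['joint_positions'])
a=np.hstack([cv2.resize(B(im),(640,400)),np.vstack([cv2.resize(B(S)[125:215,325:385],(160,240)),cv2.resize(B(T)[143:198,255:310],(160,160))])]);cv2.imwrite('pics/v3.png',a)
```

```text
16.85 [ 488.49687015 -341.43757051  257.42921238] [3.14113696e+00 3.80506990e-05 1.90056532e+00] [-7.38772612e-01  4.54933035e-01  1.26423462e+00  3.85346499e-04
  1.42217229e+00 -1.06859863e+00]
```

View pics/v3.png

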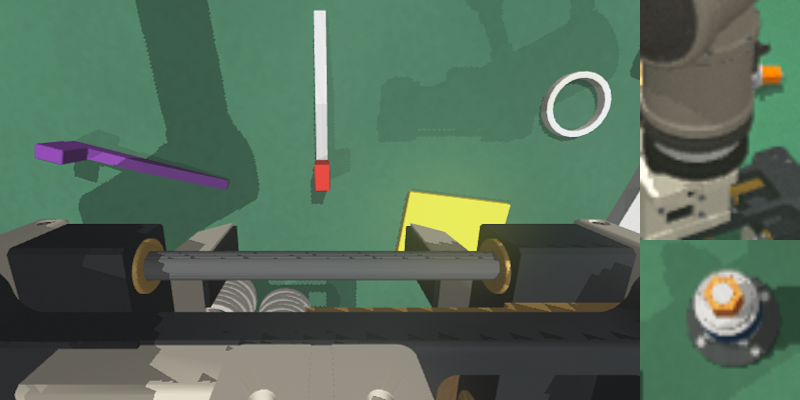

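The wrist view shows the key straight ahead: its red handle top at (322,178), its blade tip at (320,12) and the purple look-alike to the left. The top inset shows the mandrel seated upright in the socket.

```bash
cat > key.py <<'E'
from h import *
import pickle
def key(m,W):
    hsv=cv2.cvtColor(W,cv2.COLOR_RGB2HSV)
    k=(cv2.inRange(hsv,(0,150,200),(6,255,255)))
    k[215:]=0; n,l,s,c=cv2.connectedComponentsWithStats(k);i=1+s[1:,4].argmax()
    r=cv2.minAreaRect(np.argwhere(l==i)[:,::-1].astype(np.float32)); H=cast(m,cv2.boxPoints(r),60)
    print('handle top corners',np.round(H[:,:2],1).tolist(),'sides',np.linalg.norm(np.diff(H,axis=0),axis=1).round(1))
    b=cv2.inRange(hsv,(0,0,150),(180,60,255));b[:,:290]=0;b[:,350:]=0;b[165:]=0
    n,l,s,c=cv2.connectedComponentsWithStats(b);i=1+s[1:,4].argmax();q=np.argwhere(l==i)[:,::-1]
    row=q[:,1].min();t=q[q[:,1]<=row+2].mean(0);t[1]=row
    return H[:,:2].mean(0),cast(m,[t],4)[0,:2]
W=cv2.cvtColor(cv2.imread('pics/w3.png'),cv2.COLOR_BGR2RGB);m=pickle.load(open('pics/w3.pkl','rb'))
h,t=key(m,W);d=t-h;print('handle',h,'tip',t,'len',np.hypot(*d),'ang',np.arctan2(d[1],d[0]))
mt=bot.camera_model('top');T=cv2.cvtColor(cv2.imread('pics/top0.png'),cv2.COLOR_BGR2RGB)
k,b=blobs(T,(0,150,150),(6,255,255),(415,185,440,205));print('top cam handle',[cast(mt,[x[0]],55) for x in b])
E
python3 key.py
```

```text
handle top corners [[478.4, -333.4], [492.6, -328.6], [502.0, -355.6], [487.4, -360.5]] sides [15.1 28.6 15.4]
handle [ 490.08722438 -344.54704113] tip [ 426.15435657 -164.28242142] len 191.2661619467144 ang 1.9116176199365655
top cam handle [array([[ 490.92718386, -346.63954898,   55.        ]])]
```

>>> carry_out:
  plan:
    - {"tx":3.3,"ty":-5.9,"tz":-15,"rx":0,"ry":0,"rz":0.012}
    - {"tx":0,"ty":0,"tz":-25,"rx":0,"ry":0,"rz":0}
    - {"tx":0,"ty":0,"tz":-25,"rx":0,"ry":0,"rz":0}
    - {"tx":0,"ty":0,"tz":-25,"rx":0,"ry":0,"rz":0}
    - {"tx":0,"ty":0,"tz":-25,"rx":0,"ry":0,"rz":0}
    - {"tx":0,"ty":0,"tz":-25,"rx":0,"ry":0,"rz":0}
    - {"tx":0,"ty":0,"tz":-25,"rx":0,"ry":0,"rz":0}
    - {"tx":0,"ty":0,"tz":-25,"rx":0,"ry":0,"rz":0}
    - {"tx":0,"ty":0,"tz":-20,"rx":0,"ry":0,"rz":0}
    - {"tx":0,"ty":0,"tz":-15,"rx":0,"ry":0,"rz":0}
    - {"tx":0,"ty":0,"tz":-8,"rx":0,"ry":0,"rz":0}
    - {"tx":0,"ty":0,"tz":0,"rx":0,"ry":0,"rz":0}

```text
time: 18.05
tool_pos: [490.9, -347.5, 22.4]
tcp_rot: [-3.14, -0.002, 1.912]
contact_force: [-0.1, 0.1, 0.1]
grip_width: 91.6
finger_force: 0.0
```

>>> carry_out:
  plan:
    - {"tx":0,"ty":0,"tz":0,"rx":0,"ry":0,"rz":0}
    - {"tx":0,"ty":0,"tz":0,"rx":0,"ry":0,"rz":0}
    - {"tx":0,"ty":0,"tz":0,"rx":0,"ry":0,"rz":0}
    - {"tx":0,"ty":0,"tz":0,"rx":0,"ry":0,"rz":0}
    - {"tx":0,"ty":0,"tz":0,"rx":0,"ry":0,"rz":0}
    - {"tx":0,"ty":0,"tz":0,"rx":0,"ry":0,"rz":0}
    - {"tx":0,"ty":0,"tz":0,"rx":0,"ry":0,"rz":0}
    - {"tx":0,"ty":0,"tz":0,"rx":0,"ry":0,"rz":0}
    - {"tx":0,"ty":0,"tz":0,"rx":0,"ry":0,"rz":0}
    - {"tx":0,"ty":0,"tz":0,"rx":0,"ry":0,"rz":0}
    - {"tx":0,"ty":0,"tz":0,"rx":0,"ry":0,"rz":0}
    - {"tx":0,"ty":0,"tz":0,"rx":0,"ry":0,"rz":0}
  gripper: 1

```text
time: 19.25
tool_pos: [491.4, -348.5, 24.0]
tcp_rot: [3.142, -0.0, 1.911]
contact_force: [0.3, -0.2, -0.4]
grip_width: 18.1
finger_force: 30.0
```

>>> carry_out:
  plan:
    - {"tx":0,"ty":0,"tz":8,"rx":0,"ry":0,"rz":0}
    - {"tx":0,"ty":0,"tz":14,"rx":0,"ry":0,"rz":0}
    - {"tx":0,"ty":0,"tz":18,"rx":0,"ry":0,"rz":0}
    - {"tx":0,"ty":0,"tz":14,"rx":0,"ry":0,"rz":0}
    - {"tx":0,"ty":0,"tz":6,"rx":0,"ry":0,"rz":0}
    - {"tx":5,"ty":22,"tz":0,"rx":0,"ry":0,"rz":-0.072}
    - {"tx":5,"ty":22,"tz":0,"rx":0,"ry":0,"rz":-0.072}
    - {"tx":5,"ty":22,"tz":0,"rx":0,"ry":0,"rz":-0.072}
    - {"tx":5,"ty":22,"tz":0,"rx":0,"ry":0,"rz":-0.072}
    - {"tx":5,"ty":22,"tz":0,"rx":0,"ry":0,"rz":-0.072}
    - {"tx":4,"ty":22,"tz":0,"rx":0,"ry":0,"rz":-0.072}
    - {"tx":4,"ty":21.5,"tz":0,"rx":0,"ry":0,"rz":-0.074}

```text
time: 20.45
tool_pos: [524.3, -194.0, 84.1]
tcp_rot: [-3.141, -0.0, 1.402]
contact_force: [0.5, 0.5, -2.6]
grip_width: 17.7
finger_force: 30.0
```

>>> carry_out:
  plan:
    - {"tx":0,"ty":0,"tz":0,"rx":0,"ry":0,"rz":0}
    - {"tx":0,"ty":0,"tz":0,"rx":0,"ry":0,"rz":0}

```text
time: 20.65
tool_pos: [524.4, -194.9, 84.2]
tcp_rot: [3.142, 0.0, 1.407]
contact_force: [0.4, 0.6, -2.1]
grip_width: 18.0
finger_force: 30.0
```

Run:
```python
from h import *
import pickle
m=bot.camera_model('wrist');im=bot.capture('wrist');T=bot.capture('top');S=bot.capture('side');pickle.dump(m,open('pics/w4.pkl','wb'))
B=lambda i:cv2.cvtColor(i,cv2.COLOR_RGB2BGR)
cv2.imwrite('pics/w4.png',B(im));cv2.imwrite('pics/top4.png',B(T));cv2.imwrite('pics/side4.png',B(S));o=bot.get_obs();print(o['time'],o['tool_pos'],o['tcp_rot'],o['contact_force'],o['joint_positions'])
a=np.hstack([cv2.resize(B(im)[:300,170:470],(480,480)),np.vstack([cv2.resize(B(S)[120:280,280:440],(300,300)),cv2.resize(B(T)[130:250,240:390],(300,240))[:180]])]);cv2.imwrite('pics/v4.png',a)
print('lookalike',cast(bot.camera_model('side'),[[357,153],[378,152]],10))
```

```text
20.8 [ 524.2810705  -195.8315495    84.08154317] [3.14140580e+00 2.94886157e-04 1.40470862e+00] [ 0.67268852 -1.03145491 -2.72309407] [-4.94289148e-01  5.53528721e-01  1.61251401e+00 -2.64436640e-04
  9.75278003e-01 -3.28053168e-01]
lookalike [[623.86700059 292.2890256   10.        ]
 [696.92639749 289.23844546  10.        ]]
```

View pics/v4.png

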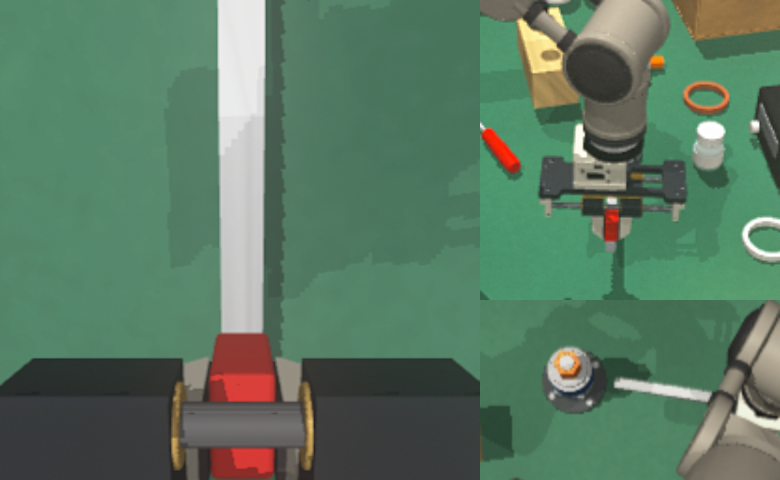

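The top inset shows the key level and pointing at the socket, its tip at full-image (307,171). In the wrist view the blade runs straight ahead with no yaw slip. Next I'll check its line against the socket axis.

Run:
```python
from h import *
mt=bot.camera_model('top');T=cv2.cvtColor(cv2.imread('pics/top4.png'),cv2.COLOR_BGR2RGB)
k,b=blobs(T,(0,0,165),(180,50,255),(303,155,352,195));print(b)
n,l,s,c=cv2.connectedComponentsWithStats(k);i=1+s[1:,4].argmax();q=np.argwhere(l==i)[:,::-1]
cols=np.unique(q[:,0]);mid=np.array([[x,q[q[:,0]==x][:,1].mean()] for x in cols[2:]])
P=cast(mt,mid,70)[:,:2];f=np.polyfit(P[:,1],P[:,0],1);print('angle',np.arctan2(1,f[0]),'x at y=57.5',np.polyval(f,57.5),'tip',cast(mt,[[cols[0],mid[0,1]]],62))
print('hex head/mandrel',hexfit(mt,T,(270,140,300,175),167))
W=cv2.cvtColor(cv2.imread('pics/w4.png'),cv2.COLOR_BGR2RGB)
import pickle;m=pickle.load(open('pics/w4.pkl','rb'))
k,_=blobs(W,(0,0,140),(180,60,255),(290,0,350,200));r=np.array([[np.argwhere(k[y])[:,0].mean(),y] for y in range(5,200,5)])
P=cast(m,r,80)[:,:2];f=np.polyfit(P[:,1],P[:,0],1);print('wrist angle',np.arctan2(1,f[0]),'x at 57.5',np.polyval(f,57.5))
```

```text
[(array([329.8, 174.2]), array([307, 169,  45,  11, 218], dtype=int32))]
angle 1.4360495459676883 x at y=57.5 563.0281774961261 tip [[552.93675735  -3.34740404  62.        ]]
hex head/mandrel (array([565.89622261,  57.61936   ]), 671.3548323733266, np.float32(0.5116681))
wrist angle 1.407763864343408 x at 57.5 566.1393351372022
```

>>> carry_out:
  plan:
    - {"tx":1,"ty":0,"tz":-6,"rx":0,"ry":0,"rz":0}
    - {"tx":0,"ty":0,"tz":-7,"rx":0,"ry":0,"rz":0}
    - {"tx":0,"ty":0,"tz":-5,"rx":0,"ry":0,"rz":0}
    - {"tx":1.3,"ty":7.9,"tz":0,"rx":0,"ry":0,"rz":0}
    - {"tx":1.3,"ty":7.9,"tz":0,"rx":0,"ry":0,"rz":0}
    - {"tx":0.8,"ty":5,"tz":0,"rx":0,"ry":0,"rz":0}
    - {"tx":0.8,"ty":5,"tz":0,"rx":0,"ry":0,"rz":0}
    - {"tx":0.8,"ty":5,"tz":0,"rx":0,"ry":0,"rz":0}
    - {"tx":0,"ty":0,"tz":0,"rx":0,"ry":0,"rz":0}

```text
time: 21.7
tool_pos: [530.6, -163.4, 66.2]
tcp_rot: [3.141, -0.0, 1.406]
contact_force: [0.2, 0.1, -2.5]
grip_width: 17.9
finger_force: 30.0
```

Run:
```python
from h import *
o=bot.get_obs();print(o['time'],o['tool_pos'],o['tcp_rot'],o['contact_force'],o['moment'])
```

```text
21.7 [ 530.57742323 -163.38855778   66.20665462] [ 3.14130446e+00 -5.76507555e-05  1.40569300e+00] [ 0.22046803  0.07749392 -2.49958655] [-2.63135330e-01  1.20778292e-01 -1.30501216e-04]
```

>>> carry_out:
  plan:
    - {"tx":0.6,"ty":3.5,"tz":0,"rx":0,"ry":0,"rz":0}
    - {"tx":0.6,"ty":3.5,"tz":0,"rx":0,"ry":0,"rz":0}
    - {"tx":0.6,"ty":3.5,"tz":0,"rx":0,"ry":0,"rz":0}
    - {"tx":0.6,"ty":3.5,"tz":0,"rx":0,"ry":0,"rz":0}
    - {"tx":0,"ty":0,"tz":0,"rx":0,"ry":0,"rz":0}

```text
time: 22.2
tool_pos: [532.8, -149.7, 66.0]
tcp_rot: [-3.142, -0.0, 1.405]
contact_force: [0.8, -0.4, -2.4]
grip_width: 17.8
finger_force: 30.0
```

>>> carry_out:
  plan:
    - {"tx":0,"ty":0,"tz":-1.5,"rx":0,"ry":0,"rz":0}
    - {"tx":0,"ty":0,"tz":-1.5,"rx":0,"ry":0,"rz":0}
    - {"tx":0,"ty":0,"tz":-1,"rx":0,"ry":0,"rz":0}
    - {"tx":0,"ty":0,"tz":0,"rx":0,"ry":0,"rz":0}

```text
time: 22.6
tool_pos: [532.6, -150.2, 61.8]
tcp_rot: [-3.141, -0.0, 1.405]
contact_force: [-0.7, -0.1, -1.7]
grip_width: 17.8
finger_force: 30.0
```

>>> carry_out:
  plan:
    - {"tx":0,"ty":0,"tz":-0.5,"rx":0,"ry":0,"rz":0}
    - {"tx":0,"ty":0,"tz":-0.5,"rx":0,"ry":0,"rz":0}
    - {"tx":0,"ty":0,"tz":0,"rx":0,"ry":0,"rz":0}

```text
time: 22.9
tool_pos: [532.8, -150.2, 61.0]
tcp_rot: [3.142, 0.0, 1.405]
contact_force: [-0.1, 0.1, -2.7]
grip_width: 18.3
finger_force: 30.0
```

Run:
```python
from h import *
o=bot.get_obs();print(o['time'],o['tool_pos'],o['tcp_rot'],o['contact_force'],o['moment'])
```

```text
22.9 [ 532.7675702  -150.18415334   60.98012533] [3.14158377e+00 8.92560269e-06 1.40477323e+00] [-0.14923175  0.07494828 -2.7408057 ] [-0.2481861   0.08620236  0.01671259]
```

>>> carry_out:
  plan:
    - {"tx":0.7,"ty":4,"tz":-0.5,"rx":0,"ry":0,"rz":0}
    - {"tx":0.7,"ty":4,"tz":0,"rx":0,"ry":0,"rz":0}
    - {"tx":0.7,"ty":4,"tz":0,"rx":0,"ry":0,"rz":0}
    - {"tx":0.7,"ty":4,"tz":0,"rx":0,"ry":0,"rz":0}
    - {"tx":0.7,"ty":4,"tz":0,"rx":0,"ry":0,"rz":0}
    - {"tx":0,"ty":0,"tz":-0.5,"rx":0,"ry":0,"rz":0}
    - {"tx":0,"ty":0,"tz":0,"rx":0,"ry":0,"rz":0}

```text
time: 23.6
tool_pos: [536.4, -130.0, 60.0]
tcp_rot: [3.142, -0.0, 1.405]
contact_force: [-1.0, 0.1, -0.6]
grip_width: 17.6
finger_force: 30.0
```

>>> carry_out:
  plan:
    - {"tx":0.7,"ty":4,"tz":-0.3,"rx":0,"ry":0,"rz":0}
    - {"tx":0.7,"ty":4,"tz":0,"rx":0,"ry":0,"rz":0}
    - {"tx":0,"ty":0,"tz":0,"rx":0,"ry":0,"rz":0}

```text
time: 23.9
tool_pos: [537.9, -121.6, 59.9]
tcp_rot: [3.141, -0.0, 1.405]
contact_force: [1.3, 0.3, -0.4]
grip_width: 17.8
finger_force: 30.0
```

>>> carry_out:
  plan:
    - {"tx":0.7,"ty":4,"tz":0,"rx":0,"ry":0,"rz":0}
    - {"tx":0.7,"ty":4,"tz":0,"rx":0,"ry":0,"rz":0}
    - {"tx":0.7,"ty":4,"tz":0,"rx":0,"ry":0,"rz":0}
    - {"tx":0.7,"ty":4,"tz":0,"rx":0,"ry":0,"rz":0}
    - {"tx":0.5,"ty":3,"tz":0,"rx":0,"ry":0,"rz":0}
    - {"tx":0.5,"ty":3,"tz":0,"rx":0,"ry":0,"rz":0}

```text
time: 24.5
tool_pos: [541.7, -100.9, 60.0]
tcp_rot: [3.141, 0.002, 1.405]
contact_force: [-1.2, -6.7, 1.6]
grip_width: 18.1
finger_force: 30.0
```

>>> carry_out:
  plan:
    - {"tx":0.5,"ty":3,"tz":0,"rx":0,"ry":0,"rz":0}
    - {"tx":0.5,"ty":3,"tz":0,"rx":0,"ry":0,"rz":0}
    - {"tx":0.5,"ty":3,"tz":0,"rx":0,"ry":0,"rz":0}
    - {"tx":0,"ty":0,"tz":0,"rx":0,"ry":0,"rz":0}

```text
time: 24.9
tool_pos: [543.2, -91.9, 60.0]
tcp_rot: [3.141, 0.001, 1.405]
contact_force: [-1.9, -4.2, 1.3]
grip_width: 17.8
finger_force: 30.0
```

>>> carry_out:
  plan:
    - {"tx":0.6,"ty":3.5,"tz":0,"rx":0,"ry":0,"rz":0}
    - {"tx":0.6,"ty":3.5,"tz":0,"rx":0,"ry":0,"rz":0}
    - {"tx":0.6,"ty":3.5,"tz":0,"rx":0,"ry":0,"rz":0}
    - {"tx":0.6,"ty":3.5,"tz":0,"rx":0,"ry":0,"rz":0}
    - {"tx":0.6,"ty":3.5,"tz":0,"rx":0,"ry":0,"rz":0}
    - {"tx":0.6,"ty":3.5,"tz":0,"rx":0,"ry":0,"rz":0}
    - {"tx":0,"ty":0,"tz":0,"rx":0,"ry":0,"rz":0}

```text
time: 25.6
tool_pos: [546.9, -70.3, 60.0]
tcp_rot: [3.141, 0.001, 1.405]
contact_force: [-1.2, -3.4, 0.5]
grip_width: 18.1
finger_force: 30.0
```

>>> carry_out:
  plan:
    - {"tx":0.6,"ty":3.5,"tz":0,"rx":0,"ry":0,"rz":0}
    - {"tx":0.6,"ty":3.5,"tz":0,"rx":0,"ry":0,"rz":0}
    - {"tx":0.6,"ty":3.5,"tz":0,"rx":0,"ry":0,"rz":0}
    - {"tx":0.6,"ty":3.5,"tz":0,"rx":0,"ry":0,"rz":0}
    - {"tx":0.6,"ty":3.5,"tz":0,"rx":0,"ry":0,"rz":0}
    - {"tx":0,"ty":0,"tz":0,"rx":0,"ry":0,"rz":0}

```text
time: 26.2
tool_pos: [549.8, -52.0, 59.8]
tcp_rot: [3.141, -0.001, 1.405]
contact_force: [0.8, -0.9, 2.3]
grip_width: 18.0
finger_force: 30.0
```

Run:
```python
from h import *
import pickle
m=bot.camera_model('wrist');im=bot.capture('wrist');T=bot.capture('top');S=bot.capture('side')
B=lambda i:cv2.cvtColor(i,cv2.COLOR_RGB2BGR)
cv2.imwrite('pics/w5.png',B(im));cv2.imwrite('pics/top5.png',B(T));o=bot.get_obs();print(o['time'],o['tool_pos'],o['tcp_rot'],o['contact_force'],o['moment'])
a=np.hstack([cv2.resize(B(im)[:300,170:470],(480,480)),np.vstack([cv2.resize(B(S)[120:280,280:440],(300,300)),cv2.resize(B(T)[130:250,240:390],(300,240))[:180]])]);cv2.imwrite('pics/v5.png',a)
```

```text
26.35 [549.7700224  -52.01778449  59.75271774] [ 3.14131077e+00 -9.81657280e-04  1.40465362e+00] [0.71562558 0.95543296 2.27314345] [ 0.13869909 -0.13285366 -0.03376661]
```

View pics/v5.png

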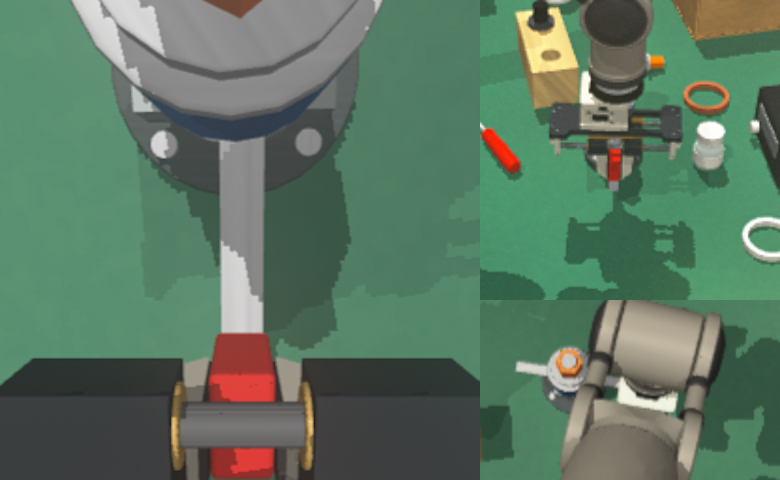

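The key runs straight through the slot. Its tip shows beyond the socket in the top inset at (520,367), and the mandrel is upright and raised.

>>> carry_out:
  plan:
    - {"tx":0.5,"ty":3.2,"tz":0,"rx":0,"ry":0,"rz":0}
    - {"tx":0.5,"ty":3.2,"tz":0,"rx":0,"ry":0,"rz":0}
    - {"tx":0.5,"ty":3.2,"tz":0,"rx":0,"ry":0,"rz":0}
    - {"tx":0.5,"ty":3.2,"tz":0,"rx":0,"ry":0,"rz":0}
    - {"tx":0,"ty":0,"tz":0,"rx":0,"ry":0,"rz":0}

```text
time: 26.85
tool_pos: [551.8, -39.2, 59.8]
tcp_rot: [3.141, -0.001, 1.405]
contact_force: [0.8, -1.4, 3.5]
grip_width: 17.8
finger_force: 30.0
```

>>> carry_out:
  plan:
    - {"tx":0.5,"ty":3.2,"tz":0,"rx":0,"ry":0,"rz":0}
    - {"tx":0.5,"ty":3.2,"tz":0,"rx":0,"ry":0,"rz":0}
    - {"tx":0.5,"ty":3.2,"tz":0,"rx":0,"ry":0,"rz":0}
    - {"tx":0.5,"ty":3.2,"tz":0,"rx":0,"ry":0,"rz":0}
    - {"tx":0.3,"ty":2,"tz":0,"rx":0,"ry":0,"rz":0}
    - {"tx":0,"ty":0,"tz":0,"rx":0,"ry":0,"rz":0}
    - {"tx":0,"ty":0,"tz":0,"rx":0,"ry":0,"rz":0}

```text
time: 27.55
tool_pos: [554.0, -24.7, 59.8]
tcp_rot: [3.141, -0.001, 1.405]
contact_force: [0.5, -1.6, 4.6]
grip_width: 18.0
finger_force: 30.0
```

Run:
```python
from h import *
o=bot.get_obs();print(o['time'],o['tool_pos'],o['tcp_rot'],o['contact_force'],o['moment'])
T=bot.capture('top');cv2.imwrite('pics/top6.png',cv2.cvtColor(T,cv2.COLOR_RGB2BGR));mt=bot.camera_model('top')
print(hexfit(mt,T,(270,140,300,175),178))
k,b=blobs(T,(0,0,150),(180,60,255),(225,140,274,185));print(b,[cast(mt,[[x[1][0],x[1][1]+2]],38) for x in b])
```

```text
27.55 [554.02409484 -24.6542136   59.84150717] [ 3.14127807e+00 -5.32537287e-04  1.40483105e+00] [ 0.51032796 -1.55442563  4.57356401] [-0.0651514  -0.04186737  0.00931345]
(array([564.36868505,  65.07715381]), 60.421066456474364, np.float32(-0.022501215))
[(array([260.8, 163. ]), array([248, 159,  26,   9, 133], dtype=int32))] [array([[587.03594068, 168.92971861,  38.        ]])]
```

The top view puts the tip at (587,169), about 113 mm past the axis, as wanted. Now I'll unload and release.

>>> carry_out:
  plan:
    - {"tx":0,"ty":-0.2,"tz":0.5,"rx":0,"ry":0,"rz":0}
    - {"tx":0,"ty":0,"tz":0.4,"rx":0,"ry":0,"rz":0}
    - {"tx":0,"ty":0,"tz":0,"rx":0,"ry":0,"rz":0}

```text
time: 27.9
tool_pos: [553.4, -24.9, 60.0]
tcp_rot: [-3.14, -0.0, 1.405]
contact_force: [0.8, 0.4, -2.2]
grip_width: 17.7
finger_force: 30.0
```

>>> carry_out:
  plan:
    - {"tx":0,"ty":0,"tz":0,"rx":0,"ry":0,"rz":0}
    - {"tx":0,"ty":0,"tz":0,"rx":0,"ry":0,"rz":0}
    - {"tx":0,"ty":0,"tz":0,"rx":0,"ry":0,"rz":0}
    - {"tx":0,"ty":0,"tz":0,"rx":0,"ry":0,"rz":0}
    - {"tx":0,"ty":0,"tz":0,"rx":0,"ry":0,"rz":0}
    - {"tx":0,"ty":0,"tz":0,"rx":0,"ry":0,"rz":0}
  gripper: 0.3

```text
time: 28.5
tool_pos: [553.9, -25.3, 60.7]
tcp_rot: [3.141, 0.0, 1.405]
contact_force: [-0.4, -0.9, 1.1]
grip_width: 60.8
finger_force: 0.0
```

>>> carry_out:
  plan:
    - {"tx":0,"ty":0,"tz":5,"rx":0,"ry":0,"rz":0}
    - {"tx":0,"ty":0,"tz":12,"rx":0,"ry":0,"rz":0}
    - {"tx":0,"ty":0,"tz":18,"rx":0,"ry":0,"rz":0}
    - {"tx":0,"ty":0,"tz":20,"rx":0,"ry":0,"rz":0}
    - {"tx":0,"ty":0,"tz":20,"rx":0,"ry":0,"rz":0}
    - {"tx":-3,"ty":-18,"tz":20,"rx":0,"ry":0,"rz":0}
    - {"tx":-5,"ty":-30,"tz":20,"rx":0,"ry":0,"rz":0}
    - {"tx":-5,"ty":-30,"tz":20,"rx":0,"ry":0,"rz":0}
    - {"tx":-5,"ty":-30,"tz":20,"rx":0,"ry":0,"rz":0}
    - {"tx":-5,"ty":-30,"tz":0,"rx":0,"ry":0,"rz":0}
    - {"tx":0,"ty":0,"tz":0,"rx":0,"ry":0,"rz":0}
    - {"tx":0,"ty":0,"tz":0,"rx":0,"ry":0,"rz":0}

```text
time: 29.7
tool_pos: [530.7, -163.5, 216.3]
tcp_rot: [3.141, -0.0, 1.403]
contact_force: [-0.3, 0.4, 0.1]
grip_width: 64.0
finger_force: 0.0
```

Run:
```python
from h import *
m=bot.camera_model('wrist');im=bot.capture('wrist');T=bot.capture('top');S=bot.capture('side')
B=lambda i:cv2.cvtColor(i,cv2.COLOR_RGB2BGR)
o=bot.get_obs();print(o['time'],o['tool_pos'],o['contact_force'])
cv2.imwrite('pics/v6.png',np.hstack([cv2.resize(B(im)[:300,170:470],(480,480)),np.vstack([cv2.resize(B(S)[120:280,280:440],(300,300)),cv2.resize(B(T)[130:250,240:390],(300,240))[:180]])]))
```

```text
29.85 [ 530.92635569 -162.18241443  215.69455836] [ 0.21812503  0.00422112 -0.19558794]
```

View pics/v6.png

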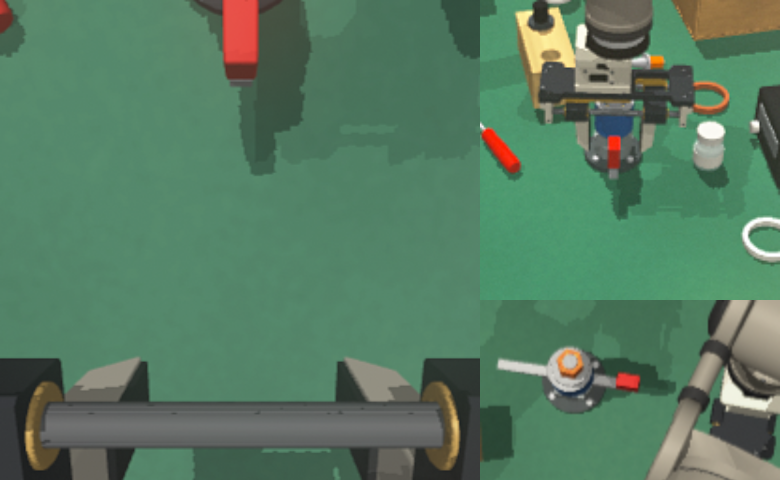

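The key lies through the slot with its handle clear, the mandrel stands upright on it, and the gripper is well away. Handing in.

```bash
python3 -c "
from plant import bot
print(bot.close_job())"
```

```text
the job is handed in; nothing more can be done
None
```

I handed the job in at about 30 s: the mandrel was pressed home at about 20 N and let go, and it now stands upright on the key, driven about 113 mm past the axis. I inferred the 11 mm lift from that depth rather than measuring it; the hand-in returned no verdict, and the smaller orange look-alike (not a listed bystander) was lying on its side after I took the mandrel from the rack, probably knocked by the gripper.

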